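# Put the oil jar back behind the lip of the bench caddy

### The arm

A 6-joint arm with a two-finger parallel gripper is mounted at the origin on a cart in front of the work surface, level with it; the furniture and walls round the work are solid. World frame = base frame: x ahead of the robot, y to its left, z up, the work surface at z = 0. Lengths are in m, angles in degrees, forces in N, time in s.
With the tool pointing down it reaches from about 0.375 to 0.9 m from the base axis. Payload 3.1 kg.
Tool frame: the origin (TCP) lies on the centre line of the jaws, within the pads' length; the fingertips stand 25 mm ahead of it and the grasp point (between the pads) lies 6 mm ahead of it; z points along the fingers, y is the line along which they close (so a half turn about z gives the same grasp; the last joint's range is limited). The gripper opens to 87 mm and grips with 3 to 60 N. Pads are 19 mm wide; open, the fingers measure 117 mm over their backs; the gripper's body (75 mm by 190 mm) begins 51 mm behind the grasp point.
Start: joints at [-75.659, 30.224, 82.088, -0, 67.689, -10.227], TCP at [0.26, -0.568, 0.248] pointing down, gripper open.
Joint ranges: [-176.69, 176.69], [-43.24, 126.21], [12.49, 139.97], [-82, 262], [0, 151.66], [-163.58, 163.58]. Speed limits (degrees/s): [159.86, 159.86, 180, 180, 180, 180].

### API

Orientations are given as a 3x3 rotation matrix whose columns are the frame's x, y, z axes.
In Python, from rig import * gives the robot as it stands.
- The arm moves only by the tool step_arm, never from a script. Its argument "steps" is a list of rows, each a list of 7 numbers: the shift along the tool's x, y, z normalised to -1 to 1, where 1 is 0.3 m, then the turn, a rotation vector about the tool's x, y, z normalised to -1 to 1, where 1 is 45 degrees, then the gripper's target within -1 to 1 (shut at 1, half-way at 0, fully open at -1). A call has 1 to 8 rows; each row is the pose to reach, as a shift and turn from the pose commanded when the call began, along the tool's axes at that moment; what a row does not reach only later rows make up. A row lasts 1/12 s, in which the tool goes at most 41.7 mm and 7.16 degrees, less where a joint would pass 70% of its speed; a pose out of reach is approached as far as the arm can. A call with a number of a shift or a turn outside -1 to 1 is refused whole. A call with a gripper value outside its range is refused whole. The fingers move at their own pace and stop on an object; the grip force is fixed at half the most. Time passes only in rows, so rows that repeat a pose let the fingers close. It gives the time, the measured TCP pose, the force, the opening and the grip force at its end, in the units of the state.
- read_state(): the state, without advancing time (a new reading comes with each control period).
- capture(name): name is "scene" or "top" or "wrist"; returns a dict with "image" (420x560x3 uint8, red, green, blue), "vertical_fov" (degrees; the focal length in pixels is half the picture's height over the tangent of half this angle, whatever the lens; pixels are square), "cx", "cy" (the principal point, pixels), "k1" (the pictures are not rectified: a ray, as slopes to the right and down, at radius r is drawn at 1 + k1 r^2 times it, then the intrinsics apply), "world_from_camera" (4x4, takes a point from camera to world coordinates); the wrist camera has in their place "T_tool_cam" (4x4, takes a point from camera to tool coordinates, whose origin is the TCP and whose axes are the flange's). Camera axes: x right, y down, z forward; pixel columns grow to the right and rows downward; lengths in m; the calibration is good to about 2 mm. A picture is of the moment at which its call begins: read the wrist's pose just before it. There is no depth.
- hand_in(): hands the job in; it is judged then, once.
The state is a dict: "time_s": time; "joint_positions": joint angles; "qvel": joint speeds; "tau": joint torques, N m; "position": TCP position; "tcp_rot": TCP orientation; "force": force on the tool from outside, world axes, zero at the start; "moment": the same for the moment, N m; "opening": opening from 0.0 (shut) to 1.0 (fully open); "grasp_force": force on a finger pad.
Only numpy, scipy, OpenCV 4.12 (cv2) and the standard library are available. Lean on these libraries where they do the work, as an engineer would, in place of code of your own. Each camera call takes 0.05 s, during which the arm holds its last target. There are 200 camera calls.

### The job

Put the corked clay oil jar away in the bench caddy: lift it over the caddy's raised lip and stand it upright on the cork drip pad, in the bay that has no cup in it. Lower it down behind the lip before you let go, rather than dropping it from above, and do not shift or tip the cup of nails in the other bay.

Things in the scene. Friction and masses are not known exactly. Their poses are not given: they have to be found in the camera images.
- jar_centre (a point): Centre, half-way up, of the corked brown clay oil jar that stands loose on the bench in front of the caddy: 117 mm tall, round body 62 mm in diameter up to about 95 mm above its foot, narrower cork on top, about 0.24 kg. The point lies on the jar's axis, 58.5 mm above its foot; z points up the axis.
- caddy: Low open wooden tray fixed to the bench, 118 mm (x) by 278 mm (y), with a lip all round: 9 mm boards whose tops stand 40 mm above the bench. The floor is 8 mm thick; a 36 mm high, 8 mm thick divider along x at y = 0 parts it into two bays, each 100 mm (x) by 126 mm (y) inside, centred at y = +67 mm and y = -67 mm. Origin: centre of the underside, on the bench; x points away from the robot, y to the left, z up.
- drip_pad: Thin cork pad, 96 mm (x) by 122 mm (y) by 3 mm, fixed on the floor of one of the two bays, filling it (which bay varies): the jar's place. Origin: centre of its underside, 8 mm above the bench, so its top is 11 mm above the bench. Axes parallel to the caddy's.
- nail_cup: Pale glazed cup with nails in it, 70 mm in diameter and 62 mm tall, standing loose in the middle of the other bay. Origin: centre of its underside, 8 mm above the bench; z up.
Things that resemble listed ones, but are neither listed nor needed, are in the scene too. Leave any purple look-alike of the part that bears jar_centre alone.

How it is judged:
By the outcome, as a careful person would: the job done as asked, in the order asked, and still so for the second after the job is handed in, with the robot touching nothing.
It also fails if it takes over 32 s, if anything falls off the work surface, if the arm or the gripper's body presses on something with over 40 N, if the wrist force passes 120 N, or if a joint passes its speed limit or range.

## Working session

There is one attempt and no reset: what is moved stays moved. The work goes in short steps, Python scripts to look and compute and a tool call to move; the robot and the scene stay as the last step left them, time stands still between calls to the robot, and variables do not carry over. Pictures are saved under pics/ and viewed, at most 10 in all, crops included, and the job is handed in when it is done.

Besides the shell and the picture viewer there is one more tool, called after ">>>" as a command line: name --pt "numbers of a row" for each row, then --argument value for the rest. step_arm: Moves the arm, as the interface text tells. Scaled input: -1 to 1 covers 0.3 m each way for a shift and 45 degrees each way for a turn. Its arguments: {"type":"object","properties":{"steps":{"type":"array"}},"required":["steps"]}

```bash
mkdir -p pics
cat > h.py <<'E'
from rig import *
import numpy as np, cv2
def K(c):
    h,w=c["image"].shape[:2]; f=h/2/np.tan(np.radians(c["vertical_fov"]/2))
    return np.array([[f,0,c["cx"]],[0,f,c["cy"]],[0,0,1.]]),np.array([c["k1"],0,0,0,0.])
def pose(c):
    if "world_from_camera" in c: return np.array(c["world_from_camera"])
    T=np.eye(4);T[:3,:3]=c["st"]["tcp_rot"];T[:3,3]=c["st"]["position"]
    return T@np.array(c["T_tool_cam"])
def snap(name,fn=None):
    st=read_state(); c=capture(name); c["st"]=st
    if fn: cv2.imwrite("pics/"+fn,c["image"][:,:,::-1]); np.save("pics/"+fn+".npy",c,allow_pickle=True)
    return c
def load(fn): return np.load("pics/"+fn+".npy",allow_pickle=True).item()
def pix2w(c,uv,z):
    k,d=K(c);T=pose(c)
    p=cv2.undistortPoints(np.array(uv,float).reshape(-1,1,2),k,d).reshape(-1,2)
    r=np.c_[p,np.ones(len(p))]@T[:3,:3].T
    return T[:3,3]+r*((z-T[2,3])/r[:,2])[:,None]
def w2pix(c,X):
    k,d=K(c);T=np.linalg.inv(pose(c))
    return cv2.projectPoints(np.array(X,float).reshape(-1,3),cv2.Rodrigues(T[:3,:3])[0],T[:3,3],k,d)[0].reshape(-1,2)
E
python3 - <<'E'
from h import *
for n in("top","scene"):
    c=snap(n,n+"1.png"); print(n,np.round(pose(c),3).tolist(),c["vertical_fov"],c["k1"])
s=read_state();print(s["time_s"],np.round(s["tcp_rot"],3).tolist(),s["opening"])
E
```

```text
top [[-0.006, -0.992, 0.128, 0.368], [-1.0, 0.005, -0.008, -0.187], [0.007, -0.129, -0.992, 1.389], [0.0, 0.0, 0.0, 1.0]] 46.31139991526979 -0.12133394202447446
scene [[-0.883, -0.24, 0.403, 0.072], [-0.468, 0.409, -0.783, 0.73], [0.023, -0.88, -0.473, 0.616], [0.0, 0.0, 0.0, 1.0]] 42.9847964188313 -0.10894901138221066
0.1 [[0.909, 0.416, -0.0], [0.416, -0.909, 0.002], [0.0, -0.002, -1.0]] 1.0012457138698405
```

View pics/top1.png

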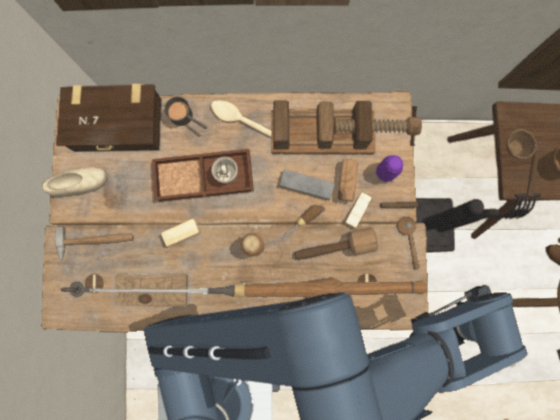

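View pics/scene1.png

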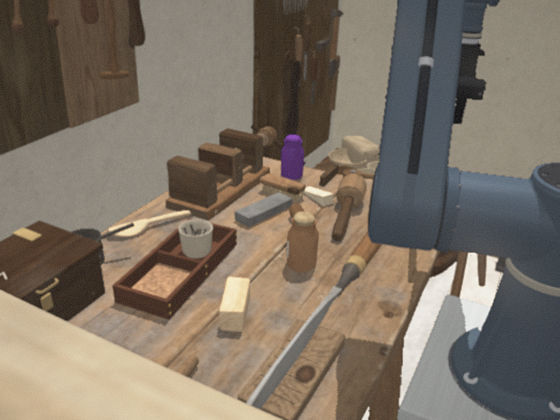

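Run:
```python
from h import *
t=load("top1.png");s=load("scene1.png")
print("jar top",pix2w(t,[(252,243)],.117),"scene",pix2w(s,[(304,217)],.117))
C=pix2w(t,[(152,158),(249,150),(252,190),(156,199)],.04);print(C,C.mean(0))
print("divider ends",pix2w(t,[(202,155),(206,195)],.04))
print("scene corners L-front,",pix2w(s,[(237,227),(163,313),(117,288)],.04))
print("cup rim",pix2w(t,[(224,170)],.07),pix2w(s,[(197,229)],.07))
for j in ([t,s]): print(w2pix(j,[pix2w(t,[(252,243)],.117)[0]*[1,1,0]]))
```

```text
jar top [[ 0.43946745 -0.11437629  0.117     ]] scene [[ 0.43273971 -0.10056746  0.117     ]]
[[ 0.68488104  0.17426157  0.04      ]
 [ 0.70555325 -0.10091004  0.04      ]
 [ 0.59123554 -0.10974211  0.04      ]
 [ 0.56747045  0.15909905  0.04      ]] [0.63728507 0.03067712 0.04      ]
divider ends [[0.69211507 0.03176116 0.04      ]
 [0.57788834 0.01851881 0.04      ]]
scene corners L-front, [[ 0.59427293 -0.11541926  0.04      ]
 [ 0.55165647  0.19315047  0.04      ]
 [ 0.66634409  0.17948749  0.04      ]]
cup rim [[ 0.64226863 -0.03447116  0.07      ]] [[ 0.63258449 -0.02367984  0.07      ]]
[[254.34606379 245.3113677 ]]
[[300.9908921  262.87974914]]
```

>>> step_arm --pt "0.8 -0.8 0 0 0 0.44 -1" --pt "0.8 -0.8 0 0 0 0.44 -1" --pt "0.8 -0.8 0 0 0 0.44 -1" --pt "0.8 -0.8 0 0 0 0.44 -1" --pt "0.8 -0.8 0 0 0 0.44 -1" --pt "0.8 -0.8 0 0 0 0.44 -1" --pt "0.8 -0.8 0 0 0 0.44 -1" --pt "0.8 -0.8 0 0 0 0.44 -1"

```text
time_s: 0.77
position: [0.3763, -0.2539, 0.2474]
tcp_rot: [[0.997, 0.082, -0.0], [0.082, -0.997, 0.001], [-0.0, -0.001, -1.0]]
force: [-0.0, -0.5, -0.5]
opening: 1.004
grasp_force: 0.0
```

```bash
cat > go.py <<'E'
import sys
from h import *
# usage: x y z yaw -> normalised shift & turn from measured pose
x,y,z,yaw=map(float,sys.argv[1:]); s=read_state(); R=np.array(s["tcp_rot"]); a=np.radians(yaw)
T=np.array([[np.cos(a),np.sin(a),0],[np.sin(a),-np.cos(a),0],[0,0,-1]])
print(s["time_s"],np.round(s["position"],4),np.round(s["force"],1),s["opening"],s["grasp_force"],np.round(s["joint_positions"],0))
print(np.round(R.T@(np.array([x,y,z])-s["position"])/.3,3),np.round(cv2.Rodrigues(R.T@T)[0].ravel()/np.pi*4,3))
E
python3 go.py 0.438 -0.11 0.25 5
```

```text
0.7667 [ 0.3763 -0.2539  0.2474] [-0.  -0.5 -0.5] 1.004138264208325 0.0 [-48.  17. 106.   0.  57.  37.]
[ 0.245 -0.461 -0.009] [-0.001  0.    -0.006]
```

>>> step_arm --pt "0.23 -0.46 0 0 0 0 -1" --pt "0.23 -0.46 0 0 0 0 -1" --pt "0.23 -0.46 0 0 0 0 -1" --pt "0.23 -0.46 0 0 0 0 -1" --pt "0.23 -0.46 0 0 0 0 -1" --pt "0.23 -0.46 0 0 0 0 -1"

```text
time_s: 1.27
position: [0.4336, -0.1113, 0.2474]
tcp_rot: [[0.996, 0.087, -0.001], [0.087, -0.996, -0.0], [-0.001, 0.0, -1.0]]
force: [0.1, 0.5, 0.7]
opening: 1.003
grasp_force: 0.0
```

Run:
```python
from h import *
c=snap("wrist","w1.png");print(np.round(pose(c),3).tolist(),c["st"]["position"])
print(w2pix(c,[[.438,-.11,.117],[.438,-.11,0.095],[.438,-.11,0]]))
t=snap("top","top2.png")
```

```text
[[0.087, -0.959, -0.269, 0.507], [-0.996, -0.083, -0.023, -0.106], [-0.0, 0.27, -0.963, 0.384], [0.0, 0.0, 0.0, 1.0]] [ 0.43358787 -0.11131451  0.24740128]
[[277.50046318 203.42720005]
 [277.68467041 196.97501423]
 [278.2497966  177.18553167]]
```

View pics/w1.png

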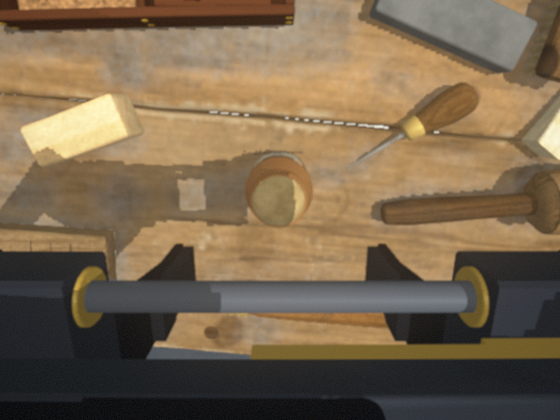

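```bash
python3 - <<'E'
from h import *
c=load("w1.png");print(pix2w(c,[(278,201)],.117),pix2w(c,[(293,22),(0,26)],.0),pix2w(c,[(293,10),(0,16)],.04))
E
python3 go.py 0.440 -0.111 0.08 5
```

```text
[[ 0.44002236 -0.11022702  0.117     ]] [[ 0.5963233  -0.11129734  0.        ]
 [ 0.5683728   0.18414091  0.        ]] [[ 0.5967494  -0.10981473  0.04      ]
 [ 0.57035511  0.15296347  0.04      ]]
1.3667 [ 0.4334 -0.1133  0.2474] [ 0.2 -1.  -1.2] 1.0016894001114933 0.0 [-29.  17. 106.  -0.  57.  56.]
[ 0.023 -0.006  0.558] [ 0.001  0.    -0.005]
```

View pics/top2.png

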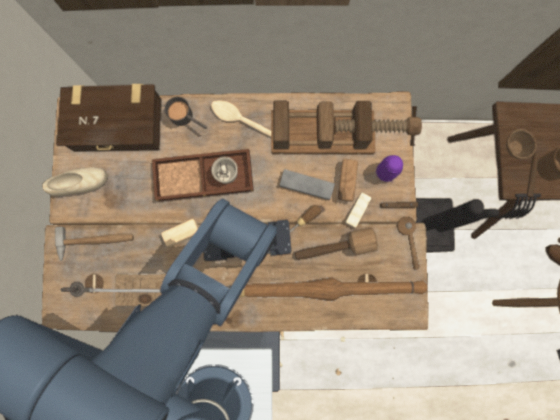

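The wrist view shows the cork's centre at (278, 200) and the caddy's near right corner at (293, 22). The top view shows the caddy unmoved, with the pad bay at about (180, 178). Next I descend and grip the jar.

>>> step_arm --pt "0.022 0 0.1 0 0 0 -1" --pt "0.022 0 0.2 0 0 0 -1" --pt "0.022 0 0.3 0 0 0 -1" --pt "0.022 0 0.4 0 0 0 -1" --pt "0.022 0 0.5 0 0 0 -1" --pt "0.022 0 0.56 0 0 0 -1" --pt "0.022 0 0.56 0 0 0 -1" --pt "0.022 0 0.56 0 0 0 -1"

```text
time_s: 2.03
position: [0.4394, -0.1135, 0.0788]
tcp_rot: [[0.997, 0.081, -0.002], [0.081, -0.997, 0.001], [-0.002, -0.001, -1.0]]
force: [0.6, -0.6, -1.0]
opening: 1.0
grasp_force: 0.0
```

>>> step_arm --pt "0 0 0 0 0 0 1" --pt "0 0 0 0 0 0 1" --pt "0 0 0 0 0 0 1" --pt "0 0 0 0 0 0 1" --pt "0 0 0 0 0 0 1" --pt "0 0 0 0 0 0 1" --pt "0 0 0 0 0 0 1" --pt "0 0 0 0 0 0 1"

```text
time_s: 2.7
position: [0.4402, -0.1118, 0.0804]
tcp_rot: [[0.997, 0.083, 0.001], [0.083, -0.997, -0.0], [0.001, 0.0, -1.0]]
force: [0.3, 2.3, 7.1]
opening: 0.69
grasp_force: 30.0
```

>>> step_arm --pt "0 0 -0.05 0 0 0 1" --pt "0 0 -0.12 0 0 0 1" --pt "0 0 -0.2 0 0 0 1" --pt "0 0 -0.3 0 0 0 1" --pt "0 0 -0.4 0 0 0 1" --pt "0 0 -0.4 0 0 0 1"

```text
time_s: 3.2
position: [0.4428, -0.1135, 0.204]
tcp_rot: [[0.996, 0.084, 0.009], [0.084, -0.996, -0.005], [0.009, 0.006, -1.0]]
force: [1.6, 0.0, -1.9]
opening: 0.695
grasp_force: 30.0
```

```bash
python3 go.py 0.634 0.099 0.20 5.3
```

```text
3.2 [ 0.4428 -0.1135  0.204 ] [ 1.6  0.  -1.9] 0.6951630361127994 29.98005537168865 [-28.  21. 109.  -0.  50.  57.]
[ 0.694 -0.652  0.016] [ 0.008 -0.011 -0.011]
```

>>> step_arm --pt "0.03 -0.03 0 0 0 0 1" --pt "0.08 -0.08 0 0 0 0 1" --pt "0.15 -0.14 0 0 0 0 1" --pt "0.22 -0.21 0 0 0 0 1" --pt "0.29 -0.27 0 0 0 0 1" --pt "0.36 -0.34 0 0 0 0 1" --pt "0.43 -0.4 0 0 0 0 1" --pt "0.5 -0.46 0 0 0 0 1"

```text
time_s: 3.87
position: [0.5777, 0.0392, 0.1978]
tcp_rot: [[0.996, 0.084, -0.003], [0.084, -0.996, 0.0], [-0.003, -0.0, -1.0]]
force: [-0.8, 0.3, -3.1]
opening: 0.692
grasp_force: 30.0
```

>>> step_arm --pt "0.06 -0.06 0 0 0 0 1" --pt "0.11 -0.11 0 0 0 0 1" --pt "0.15 -0.14 0 0 0 0 1" --pt "0.18 -0.17 0 0 0 0 1" --pt "0.2 -0.19 0 0 0 0 1" --pt "0.2 -0.19 0 0 0 0 1" --pt "0.2 -0.19 0 0 0 0 1" --pt "0.2 -0.19 0 0 0 0 1"

```text
time_s: 4.53
position: [0.632, 0.099, 0.1987]
tcp_rot: [[0.997, 0.083, -0.002], [0.083, -0.997, -0.0], [-0.002, 0.0, -1.0]]
force: [-0.2, -0.5, -3.0]
opening: 0.69
grasp_force: 30.0
```

```bash
python3 - <<'E'
from h import *
c=snap("wrist","w2.png"); t=snap("top","top3.png");s=snap("scene","s3.png")
E
python3 go.py 0.634 0.099 0.20 5.3
python3 -c "
import cv2,numpy as np
cv2.imwrite('pics/m3.png',np.hstack([cv2.resize(cv2.imread('pics/w2.png'),(400,300)),cv2.resize(cv2.imread('pics/s3.png')[120:360,60:380],(400,300))]))"
```

```text
4.6833 [0.6326 0.0988 0.1995] [-0.  -1.3 -3.1] 0.6891773616894441 29.979975648602704 [-1. 34. 82. -0. 63. 84.]
[ 0.005 -0.    -0.002] [ 0.     0.001 -0.013]
```

View pics/m3.png

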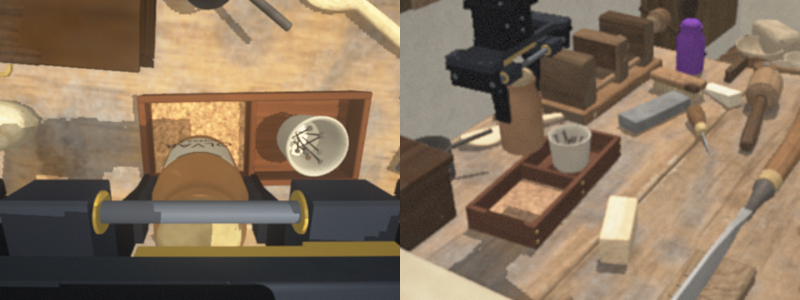

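Run:
```python
from h import *
c=load("w2.png");f=1.4
C=pix2w(c,np.array([(139,95),(371,92),(247,98)])*f,.04);print("far corners",C)
d=C[0]-C[1];d/=np.linalg.norm(d);x=np.array([d[1],-d[0],0]);print("yaw",np.degrees(np.arctan2(x[1],x[0])))
m=(C[0]+C[1])/2-.059*x;print("centre",m,"bay",m+.067*d)
print("cup",pix2w(c,[(319*f,144*f)],.07))
t=load("top3.png");print("box front corner",pix2w(t,[(157,148)],0),pix2w(t,[(157,148)],.1))
```

```text
far corners [[ 0.68372855  0.1737143   0.04      ]
 [ 0.70981918 -0.09664492  0.04      ]
 [ 0.69067522  0.04743627  0.04      ]]
yaw 5.512176700637154
centre [0.63804669 0.03286731 0.04      ] bay [0.63161085 0.09955749 0.04      ]
cup [[ 0.64921465 -0.03329471  0.07      ]]
box front corner [[0.72405621 0.17118387 0.        ]] [[0.69843242 0.14543162 0.1       ]]
```

>>> step_arm --pt "0 0 0.04 0 0 0 1" --pt "0 0 0.09 0 0 0 1" --pt "0 0 0.14 0 0 0 1" --pt "0 0 0.19 0 0 0 1" --pt "0 0 0.24 0 0 0 1" --pt "0 0 0.29 0 0 0 1" --pt "0 0 0.32 0 0 0 1" --pt "0 0 0.34 0 0 0 1"

```text
time_s: 5.35
position: [0.6321, 0.0993, 0.0957]
tcp_rot: [[0.997, 0.083, -0.003], [0.083, -0.997, 0.0], [-0.003, -0.0, -1.0]]
force: [0.2, -0.4, -3.6]
opening: 0.692
grasp_force: 30.0
```

>>> step_arm --pt "0 0 0.005 0 0 0 1" --pt "0 0 0.01 0 0 0 1" --pt "0 0 0.013 0 0 0 1" --pt "0 0 0.016 0 0 0 1" --pt "0 0 0.016 0 0 0 1" --pt "0 0 0.016 0 0 0 1" --pt "0 0 0.016 0 0 0 1"

```text
time_s: 5.93
position: [0.6334, 0.0996, 0.0932]
tcp_rot: [[0.997, 0.083, 0.001], [0.083, -0.997, -0.0], [0.001, 0.0, -1.0]]
force: [0.6, -0.5, -3.6]
opening: 0.69
grasp_force: 30.0
```

>>> step_arm --pt "0 0 0.003 0 0 0 1" --pt "0 0 0.005 0 0 0 1" --pt "0 0 0.007 0 0 0 1" --pt "0 0 0.007 0 0 0 1" --pt "0 0 0.007 0 0 0 1"

```text
time_s: 6.35
position: [0.6334, 0.0996, 0.0915]
tcp_rot: [[0.997, 0.083, 0.001], [0.083, -0.997, -0.0], [0.001, 0.0, -1.0]]
force: [-0.6, -0.4, 4.1]
opening: 0.692
grasp_force: 30.0
```

Force has changed sign, so the jar is touching the pad. I'll open gently and let it settle.

>>> step_arm --pt "0 0 0 0 0 0 -0.45" --pt "0 0 0 0 0 0 -0.55" --pt "0 0 0 0 0 0 -0.7" --pt "0 0 0 0 0 0 -0.85" --pt "0 0 0 0 0 0 -1" --pt "0 0 0 0 0 0 -1" --pt "0 0 0 0 0 0 -1"

```text
time_s: 6.93
position: [0.6332, 0.0996, 0.0905]
tcp_rot: [[0.997, 0.083, -0.0], [0.083, -0.997, 0.0], [-0.0, -0.0, -1.0]]
force: [-0.6, 0.7, -0.2]
opening: 0.986
grasp_force: 0.0
```

>>> step_arm --pt "0 0 -0.05 0 0 0 -1" --pt "0 0 -0.12 0 0 0 -1" --pt "0 0 -0.2 0 0 0 -1" --pt "0 0 -0.3 0 0 0 -1" --pt "0 0 -0.4 0 0 0 -1" --pt "0 0 -0.5 0 0 0 -1" --pt "0 0 -0.5 0 0 0 -1"

```text
time_s: 7.52
position: [0.6371, 0.0997, 0.2478]
tcp_rot: [[0.996, 0.083, 0.014], [0.083, -0.997, -0.0], [0.014, 0.001, -1.0]]
force: [0.6, -0.8, 0.1]
opening: 0.997
grasp_force: 0.0
```

Run:
```python
from h import *
c=snap("wrist","w4.png");s=snap("scene","s4.png")
cv2.imwrite('pics/m4.png',np.hstack([cv2.resize(cv2.imread('pics/w4.png'),(400,300)),cv2.resize(cv2.imread('pics/s4.png')[120:360,60:380],(400,300))]))
st=read_state();print(st["time_s"],st["position"],st["opening"],w2pix(c,[[.6325,.0995,.128]])/1.4)
```

```text
7.6167 [0.63393163 0.09958212 0.24239826] 0.996846002637047 [[198.68896139 157.42359631]]
```

View pics/m4.png

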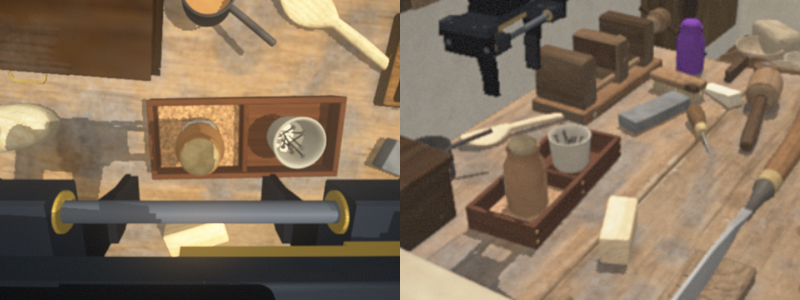

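The jar stands upright on the pad (cork at (199, 156) in the wrist half, as predicted). The cup hasn't moved and the gripper is clear.

```bash
python3 -c "
from rig import *
print(hand_in())"
```

```text
the job is handed in; nothing more can be done
None
```

The oil jar now stands upright on the cork drip pad in the empty bay: I lowered it behind the lip before letting go, the cup of nails did not move, and I handed the job in at about 7.6 s.

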